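# Raise the fume hood sash to its marker

## Task

Open the small bench-top fume hood to its working height: put the fingertips under the lip along the bottom of its sliding window and push the window up until the lip is level with the pointer clipped to the left-hand post, then take the hand away so that the window stays there. Push only, do not pinch the lip, and leave the pointer and the bottles, jar and box in and around the hood where they stand.

Things in the scene. Friction and masses are not known exactly. Their poses are not given: they have to be found in the camera images.
- hood: white bench-top fume hood, fixed, 360 mm wide, 400 mm high, 260 mm deep, open below the window. Origin on the bench surface, mid width, at the foot of the sloping front. x points into the hood (away from the robot), y to its left, z up. The front, and with it the window's travel, leans back by 25 degrees (0.436 rad) from vertical: travel direction (0.423, 0, 0.906) in this frame. Two aluminium posts, 30 mm wide, centred 165 mm left and right of the middle, guide the window.
- sash (a joint): height of the sliding window (m, along its sloping travel, grows upward; limits -0.005 and 0.165). It starts near the bottom. It is counterweighted and stays where it is left; moving it takes about 4 to 6 N along its travel.
- mark (a joint): setting of the pointer on the left post (m, along the same slope, same zero as the sash: when both values are equal, lip and pointer are level). Set anew each time; stiff, not to be moved.
- lip_nose (a point): mid length of the lip's nose bar (228 mm long, 12 mm thick, lip_nose_bar), on its axis, 6 mm behind the front edge and 6 mm above the underside (lip_underside) of the aluminium lip. The lip runs along the window's bottom edge: 240 mm long, 16 mm thick, standing out 46 mm square to the pane; lip_top is its top strip. Free below down to the bench, but for a 12 mm high sill at the hood's foot.
- lip_end (a point): left-hand end of the lip, at the middle of its thickness, level line of the lip; moves with the window. Axes: x square to the pane into the hood, y left, z up the sloping travel
- mark_tip (a point): tip of the small dark pointer, a 22 mm long cone that points right from the left-hand post toward the end of the lip; when level it lies 7 mm beside lip_end
- amber_bottle: amber square bottle, 62x62x162 mm, standing beside the hood on its left; origin under its middle; loose, leave it alone
- powder_jar: small jar, 44 mm wide, 74 mm tall, standing beside the hood on its right; origin under its middle; loose, leave it alone
- media_bottle: white bottle, 65x64x137 mm, standing inside the hood, left half; origin under its middle; loose, leave it alone
- tip_box: pipette tip box, 89x123x78 mm, standing inside the hood, right half; origin under its middle; loose, leave it alone

How it is judged:
By the outcome, as a careful person would: the job done as asked, in the order asked, and still so for the second after the job is handed in, with the robot touching nothing.
It also fails if it takes over 38 s, if anything falls off the work surface, if the arm or the gripper's body presses on something with over 40 N, if the wrist force passes 120 N, or if a joint passes its speed limit or range.

## Robot

A 7-joint arm with a two-finger parallel gripper is mounted at the origin on a cart in front of the work surface, level with it; the furniture and walls round the work are solid. World frame = base frame: x ahead of the robot, y to its left, z up, the work surface at z = 0. Lengths are in m, angles in rad, forces in N, time in s.
With the tool pointing down it reaches from about 0.425 to 0.975 m from the base axis. Payload 16.7 kg.
Tool frame: the origin (TCP) lies on the centre line of the jaws, within the pads' length; the fingertips stand 19 mm ahead of it and the grasp point (between the pads) is the TCP; z points along the fingers, y is the line along which they close (so a half turn about z gives the same grasp; the last joint's range is limited). The gripper opens to 85 mm and grips with 20 to 120 N. Pads are 22 mm wide; open, the fingers measure 114 mm over their backs; the gripper's body (76 mm by 85 mm) begins 54 mm behind the grasp point. The pads swing forward as they close: fully open they stand 13 mm farther back than shut.
Start: joints at [1.036, 0.426, 0.074, 1.606, -0.034, 1.111, -0.067], TCP at [0.253, -0.626, 0.25] pointing down, gripper open.
Joint ranges: [-2.85, 2.85], [-0.5, 2.14], [-1.23, 1.37], [0.21, 2.46], [-1.02, 4.16], [0.16, 2.05], [-2.73, 2.73]. Speed limits (rad/s): [1.89, 1.89, 2.39, 2.39, 3.01, 3.01, 3.01].

## Interface

Orientations are given as a rotation vector (axis times angle).
In Python, from plant import telemetry, viewer, ticket gives the robot as it stands.
- The arm moves only by the tool servo_tool, never from a script. Its argument "rows" is one flat list of numbers, 7 for each row, row after row: the turn, a rotation vector about the world's x, y, z in rad, then the shift along the world's x, y, z in cm, then the opening, from -1 (shut) to 1 (fully open), so that 0 is half open. In form: [rx, ry, rz, dx, dy, dz, fingers, rx, ry, rz, dx, dy, dz, fingers, ...]. A call has 1 to 10 rows; each row shifts and turns the commanded pose from where the row before left it; what a row does not reach is not made up. A row lasts 1/10 s, in which the tool goes at most 50 mm and 8.59 degrees, less where a joint would pass 70% of its speed; a pose out of reach is approached as far as the arm can. A call with a gripper value outside its range is refused whole. The fingers move at their own pace and stop on an object; the grip force is fixed at half the most. Time passes only in rows, so rows that do not move let the fingers close. It gives the time, the measured TCP pose, the force, the opening and the grip force at its end, in the units of the state.
- telemetry.sense(): the state, without advancing time (a new reading comes with each control period).
- viewer.read_camera(name): name is "scene" or "top" or "wrist"; returns a dict with "image" (400x640x3 uint8, blue, green, red), "fx", "fy", "cx", "cy" (pixels), "R" (3x3) and "t" (3): a world point X has camera coordinates R X + t. Camera axes: x right, y down, z forward; pixel columns grow to the right and rows downward; lengths in m; the calibration is good to about 2 mm. The wrist camera is an equidistant fisheye: a pixel r from the principal point sees the ray r / f radians off the axis. A picture is of the moment at which its call begins. There is no depth.
- ticket.sign_off(): hands the job in; it is judged then, once.
The state is a dict: "time_s": time; "qpos": joint angles; "qvel": joint speeds; "tau": joint torques, N m; "eef_pos": TCP position; "ee_rot": TCP orientation; "wrist_force": force on the tool from outside, world axes, zero at the start; "wrist_torque": the same for the moment, N m; "opening": opening from 0.0 (shut) to 1.0 (fully open); "gripper_force": force on a finger pad.
Only numpy, scipy, OpenCV 4.12 (cv2) and the standard library are available. Lean on these libraries where they do the work, as an engineer would, in place of code of your own. Each camera call takes 0.05 s, during which the arm holds its last target. There are 200 camera calls.

## Working session

There is one attempt and no reset: what is moved stays moved. The work goes in short steps, Python scripts to look and compute and a tool call to move; the robot and the scene stay as the last step left them, time stands still between calls to the robot, and variables do not carry over. Pictures are saved under pics/ and viewed, at most 10 in all, crops included, and the job is handed in when it is done.

Besides the shell and the picture viewer there is one more tool, called after ">>>" in YAML: its name, and indented under it one key for each argument. servo_tool: Moves the arm, as the interface text tells. Its arguments: {"type":"object","properties":{"rows":{"type":"array","items":{"type":"number"}}},"required":["rows"]}

```bash
mkdir -p pics; python3 - <<'E'
from plant import telemetry, viewer
import cv2,numpy as np
s=telemetry.sense();print(s['time_s'],s['eef_pos'],s['ee_rot'],s['opening'])
for n in("scene","top"):
    c=viewer.read_camera(n);cv2.imwrite(f"pics/{n}0.png",c["image"])
    print(n,c["fx"],c["fy"],c["cx"],c["cy"],np.round(c["R"],3).tolist(),np.round(c["t"],3))
E
```

```text
0.0 [ 0.25322532 -0.62527602  0.24959427] [-3.08238488e+00 -6.00446704e-01  4.84351962e-04] 1.0006908618301251
scene 486.10762581066314 486.10762581066314 319.66051193868765 197.83278140206372 [[-0.389, -0.921, -0.019], [-0.373, 0.177, -0.911], [0.842, -0.347, -0.413]] [0.131 0.346 0.726]
top 391.52526701993656 391.52526701993656 318.63955702312285 196.40087447963788 [[-0.018, -1.0, 0.006], [-0.989, 0.017, -0.15], [0.15, -0.009, -0.989]] [-0.09   0.599  0.91 ]
```

View pics/scene0.png

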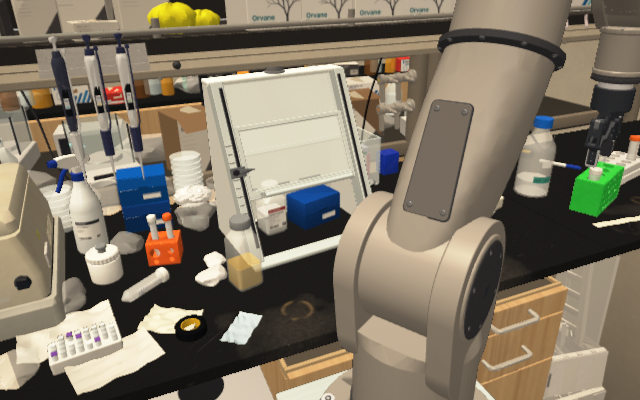

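View pics/top0.png

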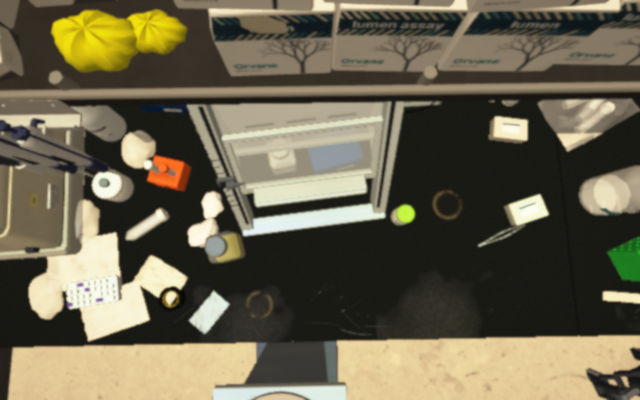

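The scene view shows the hood at (205-365, 65-265), with the pointer near (240,172) and the amber bottle near (243,255). In the top view the lip is at about (255-367, 175-205), the sill at (245,228)-(385,213), the pointer at (228,183) and the jar at (403,214). I'll zoom in on both.

```bash
python3 - <<'E'
import cv2,numpy as np
a=cv2.imread("pics/scene0.png")[60:280,195:375];b=cv2.imread("pics/top0.png")[90:245,190:420]
cv2.imwrite("pics/sz.png",cv2.resize(a,(480,587),interpolation=cv2.INTER_CUBIC))
cv2.imwrite("pics/tz.png",cv2.resize(b,(800,539),interpolation=cv2.INTER_CUBIC))
E
```

```text
(no output)
```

View pics/sz.png

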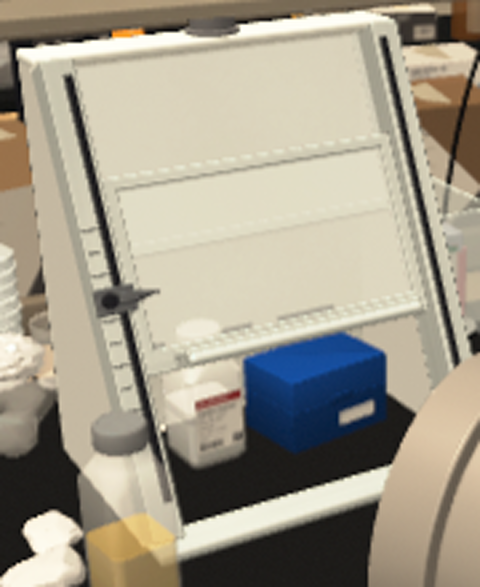

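View pics/tz.png

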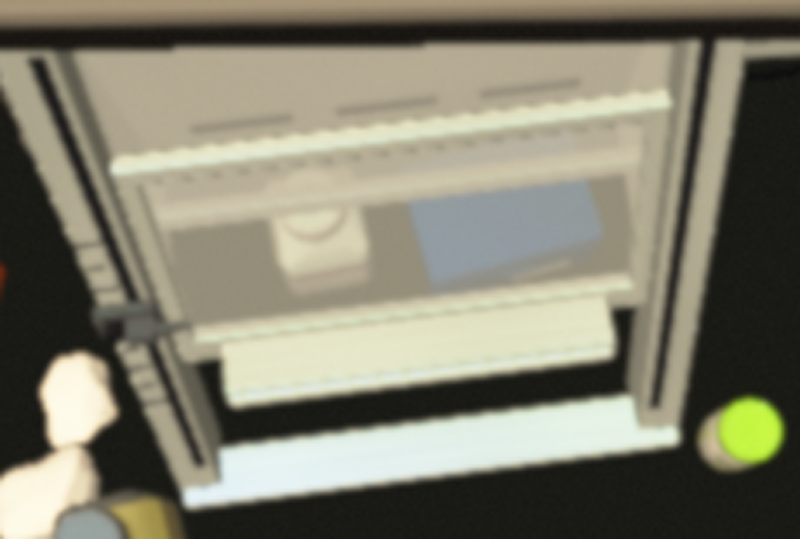

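The zooms show these features, in zoom pixels:
- **Pointer tip:** (158,292) in scene, (190,325) in top.
- **Nose left end:** about (186,362) in scene and (230,400) in top. The nose right end in top is (614,352).
- **Foot corners:** (185,505) and (680,440) in top.

```bash
cat > h.py <<'E'
import numpy as np,cv2
from plant import telemetry, viewer
def ray(c,u,v):
    d=np.array([(u-c["cx"])/c["fx"],(v-c["cy"])/c["fy"],1.]);R=np.array(c["R"]);t=np.array(c["t"])
    d=R.T@d; return -R.T@t,d/np.linalg.norm(d)
def plane(c,u,v,z):
    o,d=ray(c,u,v);return o+d*(z-o[2])/d[2]
def tri(rs):
    A=sum(np.eye(3)-np.outer(d,d) for o,d in rs);b=sum((np.eye(3)-np.outer(d,d))@o for o,d in rs)
    p=np.linalg.solve(A,b);return p,[np.linalg.norm((np.eye(3)-np.outer(d,d))@(p-o)) for o,d in rs]
def proj(c,X):
    p=np.array(c["R"])@X+np.array(c["t"]);return c["fx"]*p[0]/p[2]+c["cx"],c["fy"]*p[1]/p[2]+c["cy"]
E
python3 - <<'E'
from h import *
np.set_printoptions(precision=4,suppress=True)
S=viewer.read_camera("scene");T=viewer.read_camera("top")
sz=lambda u,v:(195+(u)/2.667,60+(v)/2.667); tz=lambda u,v:(190+u/3.478,90+v/3.478)
L=plane(T,*tz(184,507),0.0);Rr=plane(T,*tz(680,442),0.0);print("foot",L,Rr,np.linalg.norm(L-Rr))
L2=plane(S,*sz(178,562),0.0);print(L2)
yv=(L-Rr);yv[2]=0;yv/=np.linalg.norm(yv);O=(L+Rr)/2;O[2]=0
xv=np.array([yv[1],-yv[0],0]);yaw=np.arctan2(xv[1],xv[0]);print("O",O,"yaw",yaw)
H=np.c_[xv,yv,[0,0,1]]
tr=np.array([.423,0,.906]);n=np.array([.906,0,-.423])
def rep(nm,p):
    q=H.T@(p-O);print(nm,"world",p,"hood",q,"along",q@tr,"normal",q@n)
P,e=tri([ray(S,*sz(158,292)),ray(T,*tz(190,325))]);print(e);rep("mark",P)
N,e=tri([ray(S,*sz(187,357)),ray(T,*tz(231,400))]);print(e);rep("noseL",N)
# top-view only, lip front corners assuming hood y=+-.120
for nm,uv in(("L",(231,400)),("R",(615,352))):
    for z in(.06,.08,.10,.12):
        p=plane(T,*tz(*uv),z);q=H.T@(p-O);print(nm,z,q,q@tr,q@n)
for nm,uv in(("amber",(140,525)),("jar",(750,430))): rep(nm,plane(T,*tz(*uv),.15 if nm=="amber" else .074))
E
```

```text
foot [0.5072 0.0912 0.    ] [ 0.548 -0.27   0.   ] 0.3635158402795923
[0.5077 0.0739 0.    ]
O [ 0.5276 -0.0894  0.    ] yaw 0.11236619913645066
[np.float64(7.602714452018058e-05), np.float64(7.602714452029173e-05)]
mark world [0.6004 0.0489 0.215 ] hood [0.0879 0.1293 0.215 ] along 0.23193970317733512 normal -0.011316115426369705
[np.float64(0.0023042959540387456), np.float64(0.002304295954038726)]
noseL world [0.5638 0.0349 0.1649] hood [0.0499 0.1194 0.1649] along 0.17048803436043503 normal -0.024554074620122747
L 0.06 [0.0643 0.1316 0.06  ] 0.08156962637457564 0.03289877422072217
L 0.08 [0.0614 0.1289 0.08  ] 0.09843791457385168 0.021757802846122144
L 0.1 [0.0584 0.1262 0.1   ] 0.11530620277312784 0.010616831471522072
L 0.12 [0.0554 0.1234 0.12  ] 0.13217449097240394 -0.0005241399030780983
R 0.06 [ 0.0632 -0.1355  0.06  ] 0.08110137879402832 0.03189586096309598
R 0.08 [ 0.0603 -0.1324  0.08  ] 0.09797973703229798 0.020776458040808264
R 0.1 [ 0.0573 -0.1294  0.1   ] 0.11485809527056753 0.009657055118520566
R 0.12 [ 0.0544 -0.1264  0.12  ] 0.13173645350883717 -0.0014623478037671667
amber world [0.4887 0.0902 0.15  ] hood [-0.0185  0.1828  0.15  ] along 0.12806127725498376 normal -0.08023932105670148
jar world [ 0.5483 -0.3045  0.074 ] hood [-0.0036 -0.2161  0.074 ] along 0.06552953412656869 normal -0.03454574960124996
```

>>> servo_tool:
  rows: [0,0,-0.027,1.5,4.7,0,-1,0,0,-0.027,1.5,4.7,0,-1,0,0,-0.027,1.5,4.7,0,-1,0,0,-0.027,1.5,4.7,0,-1,0,0,-0.027,1.5,4.7,0,-1,0,0,-0.027,1.5,4.7,0,-1,0,0,-0.027,1.5,4.7,0,-1,0,0,-0.027,1.5,4.7,0,-1,0,0,-0.027,1.5,4.7,0,-1,0,0,-0.027,1.5,4.7,0,-1]

```text
time_s: 1.2
eef_pos: [0.4035, -0.1537, 0.2506]
ee_rot: [3.136, 0.178, 0.001]
wrist_force: [1.0, 1.0, 1.1]
opening: -0.001
gripper_force: 0.0
```

```bash
python3 -c "
from h import *
s=telemetry.sense();print(s['time_s'],s['eef_pos'],s['ee_rot'],s['qpos'],s['opening'])"
```

```text
1.2 [ 0.40349268 -0.15369844  0.25055894] [3.13610222e+00 1.78195807e-01 9.47363332e-04] [ 0.44533216  0.03315967 -0.23444419  2.10967232  0.00946402  0.99899159
 -1.25138075] -0.0006483415275641056
```

>>> servo_tool:
  rows: [0.016,-0.139,0,1,1,0,-1,0.016,-0.139,0,1,1,0,-1,0.016,-0.139,0,1,1,0,-1,0.016,-0.139,0,1,1,0,-1,0.016,-0.139,0,1,1,0,-1,0.016,-0.139,0,1,1,0,-1,0,0,0,0,0,0,-1]

```text
time_s: 1.9
eef_pos: [0.4592, -0.1008, 0.259]
ee_rot: [-2.902, -0.188, -1.025]
wrist_force: [0.5, 0.2, -0.2]
opening: 0.005
gripper_force: 0.0
```

```bash
python3 -c "
from h import *
from scipy.spatial.transform import Rotation as Ro
s=telemetry.sense();print(s['time_s'],s['eef_pos'],Ro.from_rotvec(s['ee_rot']).as_matrix().round(3),s['qpos'].round(3),s['opening'])
c=viewer.read_camera('wrist');cv2.imwrite('pics/w1.png',c['image'])
c=viewer.read_camera('scene');cv2.imwrite('pics/s1.png',c['image'][40:280,180:400])"
```

```text
1.9 [ 0.45924941 -0.10079006  0.25902062] [[ 0.772  0.134  0.622]
 [ 0.095 -0.991  0.095]
 [ 0.629 -0.014 -0.778]] [ 0.301 -0.157 -0.049  2.442 -0.886  0.333 -0.42 ] 0.004693379321471279
```

View pics/w1.png

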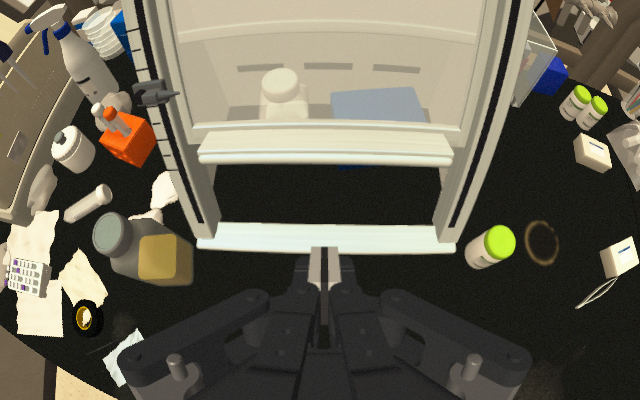

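The wrist view shows the lip nose from (200,160) to (452,162), and the pointer tip near (180,95). The shut fingers are at column 323, about mid-lip. I'll triangulate wrist against top.

```bash
cat >> h.py <<'E'
def wray(c,u,v):
    a=np.array([(u-c["cx"])/c["fx"],(v-c["cy"])/c["fy"]]);r=np.linalg.norm(a)
    d=np.r_[a/r*np.sin(r),np.cos(r)];R=np.array(c["R"]);return -R.T@np.array(c["t"]),R.T@d
O=np.array([.5276,-.0894,0]);YAW=.112
H=np.array([[np.cos(YAW),-np.sin(YAW),0],[np.sin(YAW),np.cos(YAW),0],[0,0,1]])
TR=np.array([.423,0,.906]);NN=np.array([.906,0,-.423])
def rep(nm,p):
    q=H.T@(p-O);print(nm,"world",p.round(4),"hood",q.round(4),"along %.4f normal %.4f"%(q@TR,q@NN))
E
python3 - <<'E'
from h import *
W=viewer.read_camera("wrist");T=viewer.read_camera("top");S=viewer.read_camera("scene")
sz=lambda u,v:(195+(u)/2.667,60+(v)/2.667); tz=lambda u,v:(190+u/3.478,90+v/3.478)
for nm,w,t in(("noseL",(201,161),(231,402)),("noseR",(452,163),(614,357)),("mark",(180,95),(190,325)),("footL",(198,249),(184,505)),("footR",(456,252),(680,441))):
    p,e=tri([wray(W,*w),ray(T,*tz(*t))]);rep(nm,p);print(e[0].round(4))
p,e=tri([wray(W,180,95),ray(T,*tz(190,325)),ray(S,*sz(158,292))]);rep("mark3",p);print(np.round(e,4))
cv2.imwrite("pics/w2.png",cv2.resize(W["image"][70:180,130:290],(800,550),interpolation=cv2.INTER_CUBIC))
E
```

```text
noseL world [0.5621 0.0323 0.1648] hood [0.0479 0.1171 0.1648] along 0.1696 normal -0.0263
0.0005
noseR world [ 0.585  -0.1997  0.1725] hood [ 0.0447 -0.1161  0.1725] along 0.1752 normal -0.0324
0.0016
mark world [0.6007 0.0486 0.2152] hood [0.0881 0.129  0.2152] along 0.2323 normal -0.0112
0.0005
footL world [ 0.5087  0.0922 -0.0046] hood [ 0.0015  0.1826 -0.0046] along -0.0036 normal 0.0033
0.0003
footR world [ 0.5484 -0.2681  0.0085] hood [ 0.0007 -0.1799  0.0085] along 0.0080 normal -0.0030
0.0006
mark3 world [0.6008 0.0487 0.2149] hood [0.0882 0.1291 0.2149] along 0.2320 normal -0.0110
[0.0005 0.0004 0.0001]
```

View pics/w2.png

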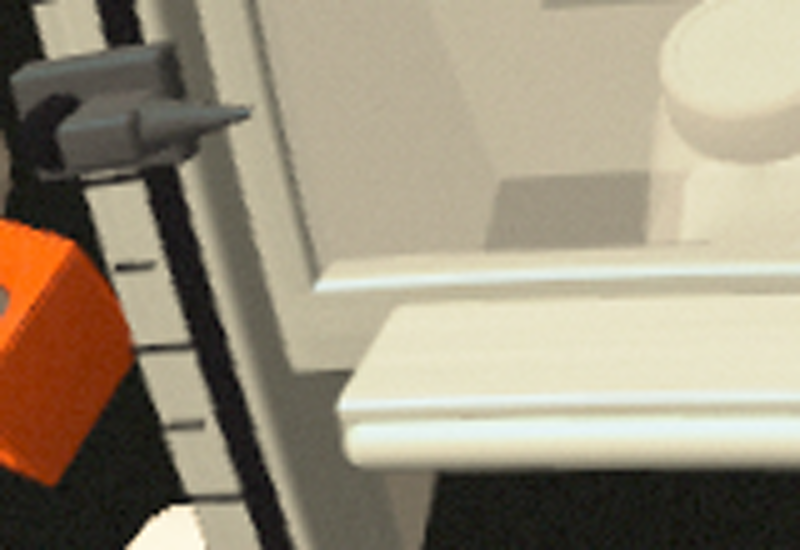

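>>> servo_tool:
  rows: [0,0,0,1.2,0.2,-2.8,-1,0,0,0,1.2,0.2,-2.8,-1,0,0,0,1.2,0.2,-2.8,-1,0.006,-0.05,0,2,0.3,-1.4,-1,0.006,-0.05,0,2,0.3,-1.4,-1,0.006,-0.05,0,1,0.1,-0.7,-1,0,0,0,0,0,0,-1]

```text
time_s: 2.85
eef_pos: [0.497, -0.1033, 0.2425]
ee_rot: [-2.872, -0.197, -1.084]
wrist_force: [-0.4, 0.6, -0.3]
opening: -0.0
gripper_force: 0.0
```

```bash
python3 -c "
from h import *
from scipy.spatial.transform import Rotation as Ro
s=telemetry.sense();print(s['time_s'],s['eef_pos'],Ro.from_rotvec(s['ee_rot']).as_matrix().round(3),s['qpos'].round(3),s['wrist_force'])
M=Ro.from_rotvec(s['ee_rot']).as_matrix();rep('tip',s['eef_pos']+.019*M[:,2]);rep('tcp',s['eef_pos'])
c=viewer.read_camera('wrist');cv2.imwrite('pics/w3.png',c['image'])"
```

```text
2.85 [ 0.49704788 -0.10334435  0.24248956] [[ 0.744  0.142  0.653]
 [ 0.096 -0.99   0.106]
 [ 0.662 -0.016 -0.75 ]] [-0.495 -0.136  0.707  2.459 -1.007  0.203 -0.259] [-0.44565199  0.58195422 -0.32238406]
tip world [ 0.5095 -0.1013  0.2282] hood [-0.0194 -0.0098  0.2282] along 0.1986 normal -0.1141
tcp world [ 0.497  -0.1033  0.2425] hood [-0.0319 -0.0104  0.2425] along 0.2062 normal -0.1315
```

View pics/w3.png

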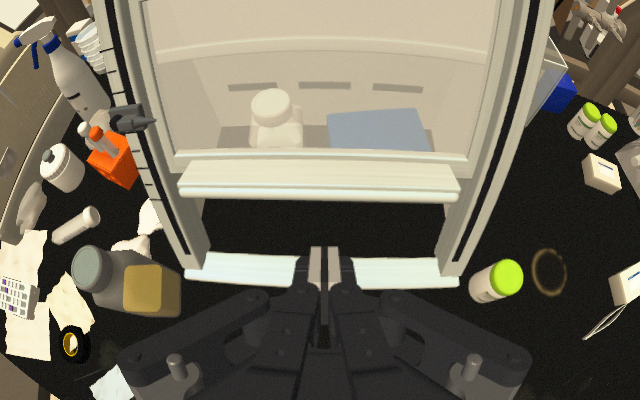

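The arm stopped short because joint 4 hit its range limit. In this view the nose runs from (180,190) to (460,195), and the pointer tip is at (155,122). I'll fit the kinematics to find a pose the arm can reach.

```bash
cat > kin.py <<'E'
import numpy as np,itertools
from scipy.spatial.transform import Rotation as Ro
from scipy.optimize import least_squares
LO=np.array([-2.85,-.5,-1.23,.21,-1.02,.16,-2.73]);HI=np.array([2.85,2.14,1.37,2.46,4.16,2.05,2.73])
D=[([1.036,.426,.074,1.606,-.034,1.111,-.067],[.25322532,-.62527602,.24959427],[-3.08238488,-.600446704,.000484]),
([.44533216,.03315967,-.23444419,2.10967232,.00946402,.99899159,-1.25138075],[.40349268,-.15369844,.25055894],[3.1361,.178196,.000947]),
([.301,-.157,-.049,2.442,-.886,.333,-.42],[.45924941,-.10079,.259],None),([-.495,-.136,.707,2.459,-1.007,.203,-.259],[.497048,-.103344,.24249],None)]
M3=np.array([[.772,.134,.622],[.095,-.991,.095],[.629,-.014,-.778]]);M4=np.array([[.744,.142,.653],[.096,-.99,.106],[.662,-.016,-.75]])
MS=[Ro.from_rotvec(D[0][2]).as_matrix(),Ro.from_rotvec(D[1][2]).as_matrix(),M3,M4]
rz=lambda a:Ro.from_euler('z',a).as_matrix();ry=lambda a:Ro.from_euler('y',a).as_matrix()
def fk(q,P,s,full=False):
    h,L1,L2,Dt,a1,a2,a3,f1,f7,w=P
    R=rz(s[0]*q[0]+f1);p=np.array([0,0,h]);R=R@ry(q[1])@rz(s[1]*q[2]);p=p+R@[a1,0,L1];e=p
    R=R@ry(q[3])@rz(s[2]*q[4]);p=p+R@[a2,0,L2];wr=p;R=R@ry(q[5])
    p=p+R@[a3,0,Dt];R=R@rz(s[3]*q[6]+f7);return (p,R,e,wr) if full else (p,R)
def fit():
    best=None
    for s in itertools.product([1,-1],repeat=4):
      for f1 in(0,1.6,3.14,-1.6):
       for f7 in(0,1.6,3.14,-1.6):
        def r(P):
            o=[]
            for (q,p,_),M in zip(D,MS):
                a,R=fk(q,P,s);o+=list(a-p)+list(.3*(R-M).ravel())
            return np.r_[o,.01*np.array(P[4:7])]
        x=least_squares(r,[.3,.5,.5,.3,0,0,0,f1,f7,0],max_nfev=60)
        if best is None or x.cost<best[0]:best=(x.cost,x.x,s)
    return best
if __name__=="__main__":
    c,P,s=fit();print(c,P.round(4),s);np.savez("kin.npz",P=P,s=s)
    for (q,p,_),M in zip(D,MS):
        a,R=fk(q,P,s);print((a-p).round(4),np.abs(R-M).max().round(3))
E
python3 kin.py
```

```text
0.001128744750136786 [ 2.5250e-01  5.7800e-01  4.7580e-01  3.4100e-01  4.0000e-04 -2.4800e-02
  1.8000e-03 -8.9800e-02  1.4915e+00  0.0000e+00] (-1, -1, -1, -1)
[ 0.0041  0.0022 -0.0009] 0.009
[0.0076 0.0236 0.0023] 0.01
[ 0.0121  0.0055 -0.0007] 0.056
[-0.011  -0.004  -0.0007] 0.06
```

```bash
sed -i 's/h,L1,L2,Dt,a1,a2,a3,f1,f7,w=P/h,L1,L2,Dt,a1,a2,a3,f1,f7,o3,o5,b1,b2,b3=P/; s/rz(s\[1\]\*q\[2\])/rz(s[1]*q[2]+o3)/; s/rz(s\[2\]\*q\[4\])/rz(s[2]*q[4]+o5)/; s/\[a1,0,L1\]/[a1,b1,L1]/; s/\[a2,0,L2\]/[a2,b2,L2]/; s/\[a3,0,Dt\]/[a3,b3,Dt]/; s/f1,f7,0\],max/f1,f7,0,0,0,0,0],max/; s/.01\*np.array(P\[4:7\])/.01*np.r_[P[4:7],P[9:]]/' kin.py
python3 kin.py; python3 -c "
from h import *
s=telemetry.sense();print(s['time_s'],s['eef_pos'],s['ee_rot'],s['qpos'])"
```

```text
2.6683051020529407e-05 [ 0.1576  0.5607  0.5975  0.1439  0.0399 -0.0021  0.1338 -0.0077  1.5734
  0.0092 -0.0019 -0.2005  0.0681  0.0681] (-1, -1, -1, -1)
[-0.      0.0004  0.0005] 0.002
[ 0.0004 -0.0009 -0.0008] 0.001
[0.0015 0.0025 0.004 ] 0.001
[-0.0015 -0.0015 -0.0037] 0.001
2.9 [ 0.4966598  -0.10311339  0.24231388] [-2.8724234  -0.19680602 -1.08302958] [-0.49007173 -0.13594517  0.70142924  2.45898566 -1.00745896  0.20403819
 -0.25924254]
```

```bash
cat > ik.py <<'E'
from kin import *
z=np.load("kin.npz");P,s=z["P"],z["s"]
O=np.array([.5276,-.0894,0]);Hm=rz(.112);TR=np.array([.423,0,.906]);NN=np.array([.906,0,-.423])
def Rt(p,yaw): # tool z pitched p below horizontal, turned by yaw; tool y = -lateral
    zt=np.array([np.cos(p),0,-np.sin(p)]);y=np.array([0,-1,0.]);return rz(.112+yaw)@np.c_[np.cross(y,zt),y,zt]
def ik(X,R,n=12):
    rng=np.random.default_rng(0);b=None;m=.01
    for i in range(n):
        q0=np.array([0,0,0,2.2,-.5,.5,-.5])+rng.normal(0,.5,7);q0=np.clip(q0,LO+.02,HI-.02)
        r=least_squares(lambda q:np.r_[(fk(q,P,s)[0]-X)*3,(fk(q,P,s)[1]-R).ravel()*.5],q0,bounds=(LO+m,HI-m),max_nfev=60)
        if b is None or r.cost<b[0]:b=(r.cost,r.x)
        if b[0]<1e-7:break
    a,Rr=fk(b[1],P,s);return np.linalg.norm(a-X),np.abs(Rr-R).max(),b[1]
if __name__=="__main__":
    for lift in(0,.08):
      for yaw in(-.5,0,.5):
        for pd in(60,52,45,38,30):
            p=np.radians(pd);R0=Rt(p,0);zt=np.array([np.cos(p),0,-np.sin(p)]);nt=np.array([np.sin(p),0,np.cos(p)])
            tip=np.array([.042,0,.161])+.022*zt-.011*nt+(lift-.02)*TR
            X=O+Hm@tip-.019*Rt(p,yaw)[:,2];e=ik(X,Rt(p,yaw))
            print(lift,yaw,pd,X.round(3),"err %.4f %.3f"%e[:2],e[2].round(2),flush=True)
E
python3 ik.py
```

```text
0 -0.5 60 [ 0.554 -0.082  0.135] err 0.0000 0.000 [-0.91  0.35  1.08  2.28 -0.71  0.23 -1.23]
0 -0.5 52 [ 0.555 -0.081  0.134] err 0.0000 0.000 [-1.    0.33  1.1   2.19 -0.29  0.17 -1.7 ]
0 -0.5 45 [ 0.556 -0.08   0.133] err 0.0000 0.000 [-1.22  0.41  1.16  2.13  0.28  0.17 -2.45]
0 -0.5 38 [ 0.558 -0.079  0.132] err 0.0075 0.054 [-1.32  0.49  1.2   2.12  0.46  0.17 -2.72]
0 -0.5 30 [ 0.559 -0.078  0.132] err 0.0185 0.142 [-1.36  0.56  1.25  2.12  0.42  0.17 -2.72]
0 0 60 [ 0.553 -0.087  0.135] err 0.0000 0.000 [ 0.11  0.18  0.05  2.24 -0.6   0.25 -0.75]
0 0 52 [ 0.554 -0.086  0.134] err 0.0000 0.000 [ 0.78  0.17 -0.68  2.19 -0.27  0.18 -1.06]
0 0 45 [ 0.555 -0.086  0.133] err 0.0000 0.000 [ 1.08  0.15 -1.12  2.13  0.25  0.17 -1.67]
0 0 38 [ 0.557 -0.086  0.132] err 0.0050 0.031 [-1.63 -0.05  1.36  2.18  0.89  0.17 -2.52]
0 0 30 [ 0.558 -0.086  0.132] err 0.0150 0.107 [-1.44 -0.17  1.19  2.17  0.86  0.17 -2.38]
0 0.5 60 [ 0.555 -0.091  0.135] err 0.0000 0.000 [ 0.63  0.27 -0.44  2.24 -0.75  0.39 -0.07]
0 0.5 52 [ 0.556 -0.092  0.134] err 0.0000 0.000 [ 1.13  0.37 -0.96  2.27 -0.75  0
[... 1024 characters left out ...]
4 -1.04  2.13 -0.33  0.18 -1.01]
0.08 0 38 [ 0.59  -0.082  0.205] err 0.0000 0.000 [-1.45 -0.18  1.2   2.05  0.78  0.32 -2.28]
0.08 0 30 [ 0.592 -0.082  0.204] err 0.0048 0.040 [-0.79 -0.09  0.53  2.11  0.89  0.17 -2.5 ]
0.08 0.5 60 [ 0.588 -0.087  0.207] err 0.0000 0.000 [-0.01  0.22  0.21  2.18 -0.9   0.54 -0.02]
0.08 0.5 52 [ 0.59  -0.088  0.206] err 0.0000 0.000 [ 0.76  0.22 -0.59  2.24 -0.98  0.42  0.1 ]
0.08 0.5 45 [ 0.591 -0.089  0.205] err 0.0000 0.000 [ 1.27  0.34 -1.14  2.26 -0.95  0.31  0.14]
0.08 0.5 38 [ 0.593 -0.089  0.205] err 0.0066 0.047 [ 1.34  0.44 -1.22  2.22 -0.89  0.3   0.12]
0.08 0.5 30 [ 0.595 -0.09   0.204] err 0.0151 0.103 [-1.26 -0.44  0.78  2.27  1.49  0.17 -2.72]
```

>>> servo_tool:
  rows: [-0.016,0.139,0,0.2,0.2,-1,-1,0,0.02,0,0.6,0.2,-2,-1,0,0,0,0.8,0.2,-2,-1,0,0,0,0.8,0.2,-2,-1,0,0,0,0.8,0.2,-2,-1,0,0,0,0.8,0.2,-2,-1,0,0,0,0,0,0,-1]

```text
time_s: 3.6
eef_pos: [0.5136, -0.098, 0.2163]
ee_rot: [-2.894, -0.206, -1.021]
wrist_force: [0.5, 1.8, 0.7]
opening: -0.001
gripper_force: 0.0
```

```bash
cat > st.py <<'E'
from h import *
from scipy.spatial.transform import Rotation as Ro
s=telemetry.sense();M=Ro.from_rotvec(s['ee_rot']).as_matrix()
print(s['time_s'],"z",M[:,2].round(3),"y",M[:,1].round(3),s['qpos'].round(3),s['wrist_force'].round(1))
rep('tip',s['eef_pos']+.019*M[:,2]);rep('tcp',s['eef_pos'])
E
python3 st.py
```

```text
3.6 z [ 0.62   0.106 -0.778] y [ 0.147 -0.989 -0.017] [-1.019 -0.106  1.229  2.447 -1.01   0.181 -0.235] [0.5 1.8 0.7]
tip world [ 0.5254 -0.096   0.2015] hood [-0.003  -0.0063  0.2015] along 0.1813 normal -0.0879
tcp world [ 0.5136 -0.098   0.2163] hood [-0.0149 -0.007   0.2163] along 0.1897 normal -0.1050
```

>>> servo_tool:
  rows: [-0.016,0.139,0,-0.3,0.2,0,-1,-0.016,0.139,0,-0.3,0.2,0,-1,-0.016,0.139,0,0,0.2,-1,-1,0,0,0,0,0,-2,-1,0,0,0,0.5,0,-2,-1,0,0,0,0.5,0,-2,-1,0,0,0,0.5,0,-1.5,-1,0,0,0,0,0,0,-1]

```text
time_s: 4.4
eef_pos: [0.5285, -0.0892, 0.141]
ee_rot: [-2.983, -0.217, -0.673]
wrist_force: [0.5, -1.1, 0.7]
opening: -0.001
gripper_force: 0.0
```

```bash
python3 st.py
```

```text
4.4 z [ 0.421  0.105 -0.901] y [ 0.154 -0.987 -0.043] [-0.37   0.234  0.586  2.324 -1.014  0.363 -0.333] [ 0.5 -1.1  0.7]
tip world [ 0.5365 -0.0872  0.1239] hood [0.0091 0.0012 0.1239] along 0.1161 normal -0.0442
tcp world [ 0.5285 -0.0892  0.141 ] hood [9.00e-04 1.00e-04 1.41e-01] along 0.1282 normal -0.0589
```

>>> servo_tool:
  rows: [0,0,0,1,0.1,-0.5,-1,0.009,-0.08,0,1,0.1,-0.5,-1,0.009,-0.08,0,1,0.1,-0.2,-1,0.005,-0.04,0,0,0,0,-1,0,0,0,0,0,0,-1]

```text
time_s: 4.9
eef_pos: [0.5414, -0.0907, 0.1275]
ee_rot: [-2.965, -0.219, -0.733]
wrist_force: [0.3, -1.2, 0.8]
opening: 0.0
gripper_force: 0.0
```

```bash
cat >> st.py <<'E'
c=viewer.read_camera('wrist');cv2.imwrite('pics/w%d.png'%int(s['time_s']*100),c['image'])
c=viewer.read_camera('scene');cv2.imwrite('pics/s%d.png'%int(s['time_s']*100),c['image']);
c=viewer.read_camera('top');cv2.imwrite('pics/t%d.png'%int(s['time_s']*100),c['image']);
E
python3 st.py; ls pics
```

```text
4.9 z [ 0.457  0.111 -0.882] y [ 0.157 -0.987 -0.042] [ 0.089  0.248  0.073  2.309 -1.016  0.236 -0.311] [ 0.3 -1.2  0.8]
tip world [ 0.5501 -0.0886  0.1108] hood [ 0.0225 -0.0017  0.1108] along 0.1099 normal -0.0265
tcp world [ 0.5414 -0.0907  0.1275] hood [ 0.0136 -0.0029  0.1275] along 0.1213 normal -0.0416
s1.png
s490.png
scene0.png
sz.png
t490.png
top0.png
tz.png
w1.png
w2.png
w3.png
w490.png
```

>>> servo_tool:
  rows: [0,0,-0.06,0.5,0.1,0,-1,0,0,-0.06,0.5,0.1,0,-1,0,0,-0.06,0.5,0.1,0,-1,0.009,-0.06,0,0,0,0,-1,0.009,-0.06,0,0,0,0,-1,0,0,0,0,0,0,-1]

```text
time_s: 5.65
eef_pos: [0.5639, -0.093, 0.1605]
ee_rot: [-2.957, 0.037, -0.848]
wrist_force: [0.1, -0.4, 0.1]
opening: -0.001
gripper_force: 0.0
```

```bash
python3 st.py
```

```text
5.65 z [ 0.53   0.056 -0.846] y [-0.005 -0.998 -0.07 ] [ 0.025  0.198  0.102  2.307 -1.02   0.164 -0.502] [ 0.1 -0.4  0.1]
tip world [ 0.5739 -0.092   0.1444] hood [ 0.0458 -0.0077  0.1444] along 0.1502 normal -0.0196
tcp world [ 0.5639 -0.093   0.1605] hood [ 0.0356 -0.0077  0.1605] along 0.1605 normal -0.0356
```

```bash
python3 -c "
import cv2,numpy as np
a=cv2.imread('pics/w565.png')[60:340,160:480];b=cv2.imread('pics/s565.png')[100:240,210:370]
cv2.imwrite('pics/m1.png',np.hstack([cv2.resize(a,(457,400)),cv2.resize(b,(343,400),interpolation=cv2.INTER_CUBIC)]))"
```

```text
(no output)
```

View pics/m1.png

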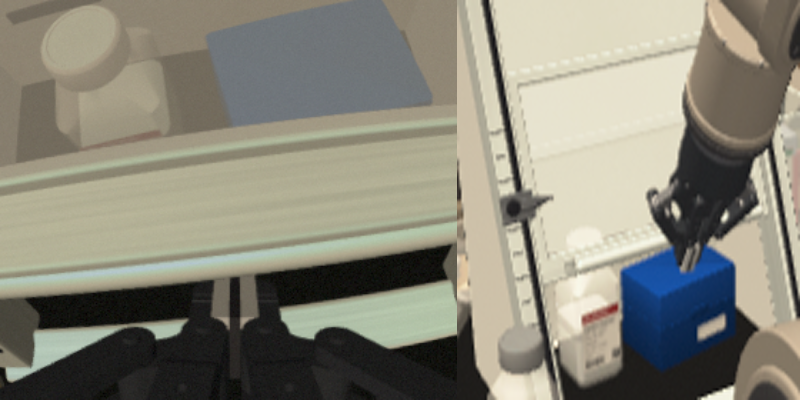

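The fingertips are under the lip: in the left panel they disappear below the nose at (235,280), and the scene panel shows the same. Starting the push along the slope.

>>> servo_tool:
  rows: [0,0,0,0.4,0,0.7,-1,0,0,0,0.4,0,0.7,-1,0,0,0,0.4,0,0.7,-1,0,0,0,0,0,0,-1]

```text
time_s: 6.2
eef_pos: [0.5744, -0.0918, 0.1789]
ee_rot: [-2.959, 0.035, -0.839]
wrist_force: [-6.4, 0.4, 1.1]
opening: 0.002
gripper_force: 2.9
```

```bash
python3 st.py
```

```text
6.2 z [ 0.525  0.057 -0.849] y [-0.004 -0.998 -0.07 ] [-0.114  0.179  0.249  2.276 -0.853  0.218 -0.68 ] [-6.4  0.4  1.1]
tip world [ 0.5844 -0.0908  0.1627] hood [ 0.0563 -0.0077  0.1627] along 0.1712 normal -0.0179
tcp world [ 0.5744 -0.0918  0.1789] hood [ 0.0462 -0.0077  0.1789] along 0.1816 normal -0.0338
```

```bash
cat > lip.py <<'E'
import cv2,numpy as np,sys
# shift of the lip's left end between start and given picture (templates), scene & top
for n,base,box in(("s","pics/scene0.png",(250,184,285,202)),("t","pics/top0.png",(248,180,290,210))):
    a=cv2.imread(base);b=cv2.imread("pics/%s%s.png"%(n,sys.argv[1]));x0,y0,x1,y1=box;t=a[y0:y1,x0:x1]
    w=b[y0-45:y1+10,x0-20:x1+20];r=cv2.matchTemplate(w,t,cv2.TM_CCOEFF_NORMED);_,m,_,l=cv2.minMaxLoc(r)
    print(n,"shift",l[0]-20,l[1]-45,round(m,3))
E
for k in 490 565 620; do python3 lip.py $k; done
```

```text
s shift 0 0 0.998
t shift 0 0 1.0
s shift -1 -1 0.919
t shift 0 -1 0.996
s shift -2 -9 0.567
t shift -2 -6 0.998
```

>>> servo_tool:
  rows: [0,0,0,0.4,0.05,0.9,-1,0,0,0,0.4,0.05,0.9,-1,0,0,0,0.4,0.05,0.9,-1,0,0,0,0,0,0,-1]

```text
time_s: 6.75
eef_pos: [0.5874, -0.0905, 0.2067]
ee_rot: [-2.959, 0.035, -0.842]
wrist_force: [-1.6, -0.3, -0.2]
opening: 0.005
gripper_force: 1.0
```

```bash
python3 st.py;python3 lip.py $(ls pics|grep -o 't[0-9]*.png'|tr -dc '0-9\n'|sort -n|tail -1); python3 -c "
import cv2,numpy as np,glob
k=sorted(glob.glob('pics/t[0-9]*.png'))[-1][6:9]
a=cv2.imread(f'pics/s{k}.png')[130:210,225:345];b=cv2.imread(f'pics/t{k}.png')[160:210,205:305];w=cv2.imread(f'pics/w{k}.png')
cv2.imwrite('pics/m2.png',np.vstack([np.hstack([cv2.resize(a,(450,300),interpolation=cv2.INTER_CUBIC),np.zeros((300,350,3),np.uint8)+0*0]) if 0 else np.hstack([cv2.resize(a,(400,267),interpolation=cv2.INTER_CUBIC),cv2.resize(b,(400,267),interpolation=cv2.INTER_CUBIC)]),cv2.resize(w[:260],(800,325))]))"
```

```text
6.75 z [ 0.527  0.057 -0.848] y [-0.004 -0.998 -0.069] [-0.23   0.15   0.367  2.236 -0.683  0.275 -0.86 ] [-1.6 -0.3 -0.2]
tip world [ 0.5974 -0.0894  0.1906] hood [ 0.0693 -0.0078  0.1906] along 0.2020 normal -0.0178
tcp world [ 0.5874 -0.0905  0.2067] hood [ 0.0593 -0.0078  0.2067] along 0.2123 normal -0.0337
s shift 3 -24 0.575
t shift -5 -15 0.991
```

View pics/m2.png

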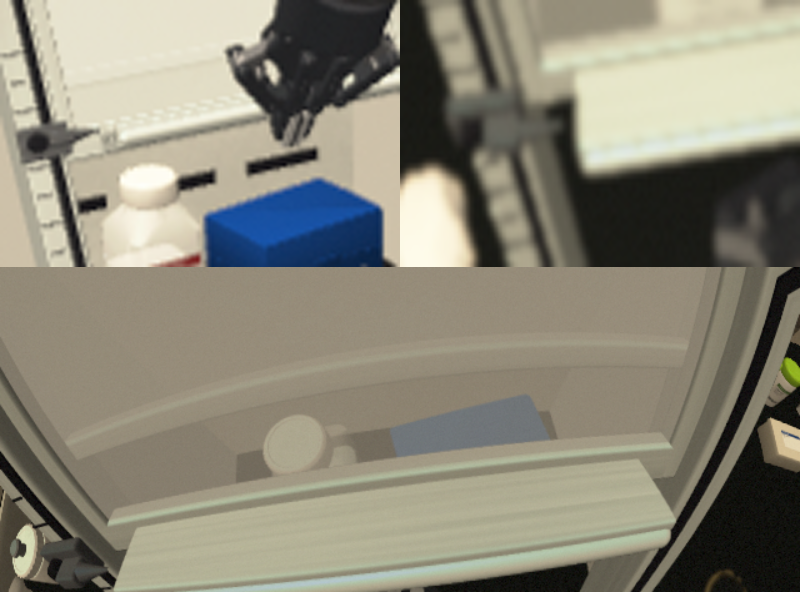

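The lip is nearly level. In the scene panel the pointer tip is at (98,130) and the lip end is just right of it. I'll zoom in on the lip end in all three views.

```bash
cat > comp.py <<'E'
import cv2,numpy as np,sys
k,out=sys.argv[1:3]
f=lambda n,x,y,w,h,W,Hh:cv2.resize(cv2.imread(f'pics/{n}{k}.png')[y:y+h,x:x+w],(W,Hh),interpolation=cv2.INTER_CUBIC)
s=f('s',245,160,40,30,400,300);t=f('t',235,168,40,30,400,300);w=f('w',20,185,160,60,800,300)
cv2.imwrite(out,np.vstack([np.hstack([s,t]),w]))
E
python3 comp.py 675 pics/m3.png
```

```text
(no output)
```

View pics/m3.png

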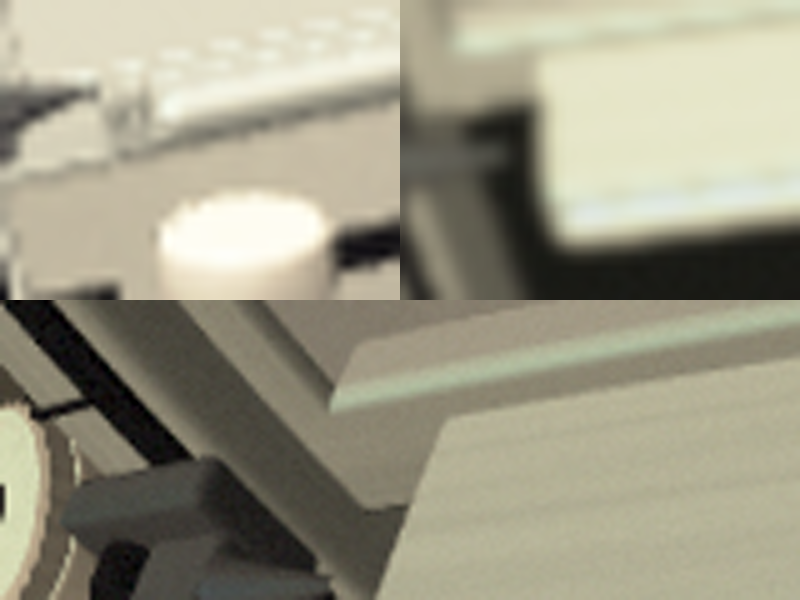

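```bash
python3 - <<'E'
from h import *
W,S,T=[viewer.read_camera(n) for n in("wrist","scene","top")]
def yp(r,y):
    o,d=H.T@(r[0]-O),H.T@r[1];q=o+d*(y-o[1])/d[1];return "n %.4f along %.4f"%(q@NN,q@TR)
for nm,r,y in(("tipS",ray(S,254.8,169.3),.129),("tipT",ray(T,246,183.5),.129),("tipW",wray(W,86,241),.129),
 ("endmidS",ray(S,257.8,170.8),.122),("endtopS",ray(S,256.5,166.5),.122),("endbotS",ray(S,258,175),.122),("rootTopW",wray(W,109.4,208.6),.122),
 ("rootTopT",ray(T,249,174),.122),("frontTopT",ray(T,250.5,188.5),.122),("frontBotT",ray(T,251,192.5),.122)):
    print(nm,yp(r,y))
p,e=tri([wray(W,109.4,208.6),ray(T,249,174)]);rep("rootTop",p);print(e)
E
```

```text
tipS n -0.0147 along 0.2319
tipT n -0.0026 along 0.2196
tipW n -0.0106 along 0.2343
endmidS n -0.0127 along 0.2272
endtopS n -0.0108 along 0.2377
endbotS n -0.0075 along 0.2178
rootTopW n 0.0152 along 0.2317
rootTopT n 0.0195 along 0.2213
frontTopT n -0.0088 along 0.2088
frontBotT n -0.0159 along 0.2044
rootTop world [0.623  0.0419 0.2058] hood [0.1095 0.1198 0.2058] along 0.2328 normal 0.0122
[np.float64(0.0013453178453781138), np.float64(0.0013453178453779868)]
```

>>> servo_tool:
  rows: [0,0,0,0.1,0.01,0.2,-1,0,0,0,0.1,0.01,0.2,-1,0,0,0,0,0,0,-1]

```text
time_s: 7.35
eef_pos: [0.5892, -0.0913, 0.2109]
ee_rot: [-2.958, 0.037, -0.844]
wrist_force: [-2.7, 0.1, -2.5]
opening: -0.003
gripper_force: 2.1
```

```bash
python3 st.py; ls -t pics|head -3; k=$(ls -t pics|head -1|tr -dc 0-9); sed -i "s/w=f('w',20,185,160,60,800,300)/w=f('w',30,185,160,120,400,300)/; s/^s=f.*/s=f('s',245,155,32,24,400,300);t=f('t',235,165,40,30,400,300);w=f('w',30,185,100,75,400,300);w2=f('w',60,205,60,45,400,300)/; s/np.hstack(\[s,t\]),w\]/np.hstack([s,t]),np.hstack([w,w2])]/" comp.py; sed -i "s/;w=f('w',30,185,160,120,400,300)//" comp.py; python3 comp.py $k pics/m4.png; python3 lip.py $k
```

```text
7.35 z [ 0.528  0.056 -0.848] y [-0.005 -0.998 -0.069] [-0.237  0.146  0.376  2.229 -0.662  0.283 -0.883] [-2.7  0.1 -2.5]
tip world [ 0.5992 -0.0902  0.1948] hood [ 0.071  -0.0088  0.1948] along 0.2065 normal -0.0180
tcp world [ 0.5892 -0.0913  0.2109] hood [ 0.061  -0.0087  0.2109] along 0.2169 normal -0.0340
t735.png
s735.png
w735.png
s shift 4 -26 0.571
t shift -5 -16 0.991
```

View pics/m4.png

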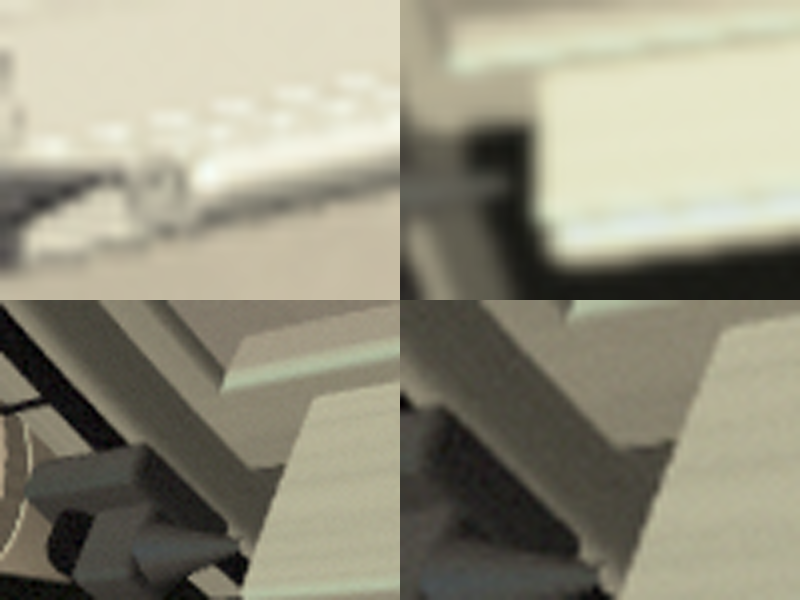

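The scene panel puts the tip at (125,180) and the end-face centre at about (157,193). In the wrist panel the lip's top-left edge runs from (312,400) to (245,590), with the tip at (242,548). I'll compute the remaining gap relative to the tip in each view.

```bash
python3 - <<'E'
from h import *
from scipy.optimize import least_squares
W,S,T=[viewer.read_camera(n) for n in("wrist","scene","top")]
def wproj(c,X):
    p=np.array(c["R"])@X+np.array(c["t"]);r=np.hypot(p[0],p[1]);a=np.arctan2(r,p[2]);return np.array([c["cx"]+c["fx"]*a*p[0]/r,c["cy"]+c["fy"]*a*p[1]/r])
pj=lambda c,X:wproj(c,X) if c is W else np.array(proj(c,X))
tipH=np.array([.0882,.1291,.2149]);w=lambda q:O+H@q
tip={"W":(W,(90.5,247)),"S":(S,(255,169.4)),"T":(T,(245.7,183.5))}
# (view, pixel, depth from front m, height above mid)
ob=[("W",(108,210),.046,.008),("W",(91.5,257.5),.004,.008),("S",(257.6,170.4),.023,0),("S",(258.0,173.6),.020,-.008),
    ("T",(249,172.2),.046,.008),("T",(250,191.5),.002,-.006)]
off={k:np.array(uv)-pj(c,w(tipH)) for k,(c,uv) in tip.items()};print({k:v.round(1) for k,v in off.items()})
def res(x,views="WST"):
    r=[]
    for v,uv,d,h in ob:
        if v in views:
            c=tip[v][0];q=tipH+[0,-.007,0]+(x[1]+d)*NN+(x[0]+h)*TR;r.append(pj(c,w(q))+off[v]-uv)
    return np.ravel(r)
for vs in("WST","WS","W","S","T"):
    r=least_squares(res,[0,-.02],args=(vs,));print(vs,(r.x*1000).round(1),r.fun.round(1))
E
```

```text
{'W': array([-1.7, -1.1]), 'S': array([ 0.8, -0. ]), 'T': array([0.9, 0.2])}
WST [ -5.6 -16.2] [ 2.6 -4.8 -1.9  4.3 -0.2  1.1  0.6  1.1 -0.4 -1.5  0.5  0.6]
WS [ -5.6 -16.2] [ 2.6 -4.9 -1.9  4.2 -0.2  1.1  0.6  1.1]
W [ -5.9 -16. ] [ 2.9 -4.7 -1.5  4.3]
S [ -3.  -16.5] [-0.4  0.   0.4 -0. ]
T [ -7.1 -16.2] [-0.2 -1.1  0.6  1. ]
```

```bash
python3 - <<'E'
from h import *
S=viewer.read_camera("scene");g=np.mean([cv2.cvtColor(viewer.read_camera("scene")["image"],6).astype(float) for _ in range(4)],0)
print("     ",list(range(250,266)))
for r in range(162,182):print(r,g[r,250:266].astype(int))
off=np.array([.8,0])
for d in(-.006,-.003,0):
    f=lambda n,h:(np.array(proj(S,O+H@(np.array([.0882,.1221,.2149])+n*NN+(d+h)*TR)))+off).round(1)
    print(d,"front top",f(-.016,.008),"front bot",f(-.016,-.008),"root top",f(.03,.008),"root bot",f(.03,-.008))
E
```

```text
[250, 251, 252, 253, 254, 255, 256, 257, 258, 259, 260, 261, 262, 263, 264, 265]
162 [219 219 219 219 219 219 219 220 219 219 219 219 219 220 219 219]
163 [219 220 219 219 219 219 219 220 219 219 219 218 230 232 234 222]
164 [219 219 219 219 219 219 218 231 233 234 222 216 219 223 223 225]
165 [219 218 226 232 237 223 216 220 223 225 225 226 237 228 221 222]
166 [225 216 216 223 226 217 214 222 225 228 223 221 229 226 228 227]
167 [219 214 211 212 213 219 205 198 199 218 214 225 237 238 240 239]
168 [166 165 166 165 164 191 182 170 171 176 217 245 244 239 236 233]
169 [105  99  93 132 121 161 162 149 177 154 220 241 234 220 210 199]
170 [ 69 112 170 187 183 156 172 181 179 159 193 207 194 171 163 155]
171 [166 183 204 207 206 167 175 182 173 168 180 161 150 138 132 125]
172 [203 207 206 206 206 186 173 169 168 169 159 122 117 128 140 139]
173 [207 206 207 206 213 192 173 147 129 151 144 149 163 169 175 176]
174 [208 200 180 162 165 159 156 168 165 172 174 180 187 187 188 188]
175 [167 162 174 172 170 171 173 185 187 185 186 188 188 189 190 189]
176 [171 171 182 184 185 185 185 186 186 186 185 186 187 188 189 190]
177 [184 184 185 185 185 185 185 185 185 185 185 185 187 187 188 190]
178 [184 184 184 185 185 185 185 186 186 187 186 186 187 188 189 190]
179 [186 185 185 185 185 185 186 186 185 186 186 187 188 188 188 189]
180 [186 186 185 185 184 185 186 186 185 184 185 187 188 220 211 242]
181 [184 184 185 183 183 184 185 184 185 185 186 188 220 243 247 251]
-0.006 front top [259.9 167.2] front bot [261.5 174. ] root top [253.6 169.6] root bot [255.2 176.1]
-0.003 front top [259.6 165.9] front bot [261.2 172.7] root top [253.3 168.3] root bot [254.9 174.9]
0 front top [259.3 164.6] front bot [260.9 171.4] root top [253.  167.1] root bot [254.6 173.7]
```

Every view puts the lip about 4 mm low, so I'll push the rest of the way.

>>> servo_tool:
  rows: [0,0,0,0.08,0.01,0.18,-1,0,0,0,0.09,0.01,0.18,-1,0,0,0,0,0,0,-1]

```text
time_s: 8.2
eef_pos: [0.5912, -0.091, 0.2149]
ee_rot: [-2.958, 0.037, -0.845]
wrist_force: [-5.6, -1.5, -0.4]
opening: 0.002
gripper_force: 2.6
```

```bash
python3 st.py; python3 - <<'E'
from h import *
g=np.mean([cv2.cvtColor(viewer.read_camera("scene")["image"],6).astype(float) for _ in range(4)],0)
print("     ",list(range(248,264)))
for r in range(162,177):print(r,g[r,248:264].astype(int))
E
```

```text
8.2 z [ 0.528  0.056 -0.847] y [-0.005 -0.998 -0.069] [-0.248  0.143  0.387  2.223 -0.642  0.291 -0.903] [-5.6 -1.5 -0.4]
tip world [ 0.6013 -0.0899  0.1988] hood [ 0.0731 -0.0087  0.1988] along 0.2111 normal -0.0178
tcp world [ 0.5912 -0.091   0.2149] hood [ 0.063  -0.0087  0.2149] along 0.2214 normal -0.0338
      [248, 249, 250, 251, 252, 253, 254, 255, 256, 257, 258, 259, 260, 261, 262, 263]
162 [219 219 219 219 219 219 219 219 218 226 229 236 225 217 216 220]
163 [219 219 219 218 226 229 237 225 217 217 220 225 227 226 237 228]
164 [229 237 225 216 217 220 226 218 214 220 216 220 221 224 229 226]
165 [220 226 218 214 211 212 220 218 203 196 189 222 226 232 237 239]
166 [213 213 212 213 212 212 200 193 180 170 167 214 240 247 241 238]
167 [214 214 213 213 212 212 179 168 162 147 184 198 234 242 227 217]
168 [166 168 166 165 166 166 144 148 157 158 179 183 205 208 184 170]
169 [108 112 105  99  93 129 119 160 170 170 170 181 170 159 147 138]
170 [ 79  77  69 111 166 184 178 174 172 170 174 166 138 119 116 119]
171 [ 63 109 167 184 203 206 212 177 168 141 133 136 139 135 160 168]
172 [167 190 205 202 182 164 166 152 153 165 166 171 175 175 186 187]
173 [167 166 168 163 163 168 169 172 174 185 188 187 186 187 188 187]
174 [172 169 172 170 177 183 186 185 187 187 187 186 186 188 188 188]
175 [183 184 184 183 184 186 186 185 185 187 187 186 185 188 188 189]
176 [184 184 184 184 184 185 184 185 185 186 186 185 185 186 187 188]
```

Level to within about 1 mm: the face centre is about 168.5 px beside the tip at about 168.8, allowing for the 7 mm offset. Now I'll withdraw, down and out first.

>>> servo_tool:
  rows: [0,0,0,-0.7,-0.1,-1,-1,0,0,0,-1,-0.1,-1.5,-1,0,0,0,-1.5,-0.2,-0.8,-1,0,0.05,0,-1.5,-0.2,0,-1,0,0.1,0,-1.5,-0.2,0,-1,0,0.12,0,-1.5,-0.2,0,-1,0,0.12,0,-1.5,-0.2,0,-1,0,0.1,0,-1.5,-0.2,0.5,-1,0,0,0,0,0,0,-1]

```text
time_s: 9.45
eef_pos: [0.4861, -0.1051, 0.1878]
ee_rot: [-3.083, 0.059, -0.104]
wrist_force: [0.4, -0.1, 0.4]
opening: -0.0
gripper_force: 0.0
```

```bash
python3 st.py; python3 - <<'E'
from h import *
g=np.mean([cv2.cvtColor(viewer.read_camera("scene")["image"],6).astype(float) for _ in range(4)],0)
for r in range(163,174):print(r,g[r,248:264].astype(int))
E
```

```text
9.45 z [ 0.068  0.055 -0.996] y [-0.036 -0.998 -0.057] [-0.392  0.202  0.586  2.124 -0.247  0.807 -1.259] [ 0.4 -0.1  0.4]
tip world [ 0.4873 -0.104   0.1689] hood [-0.0416 -0.01    0.1689] along 0.1354 normal -0.1092
tcp world [ 0.4861 -0.1051  0.1878] hood [-0.043  -0.0109  0.1878] along 0.1519 normal -0.1184
163 [219 219 219 218 226 229 236 225 216 216 220 225 226 226 237 227]
164 [228 237 225 217 217 220 226 218 214 219 216 219 221 223 229 226]
165 [220 226 218 214 210 212 220 218 202 196 188 221 226 232 237 238]
166 [213 212 212 212 211 212 199 193 180 170 167 213 240 247 241 238]
167 [213 213 213 212 212 213 179 168 163 146 184 197 234 242 226 217]
168 [165 169 166 165 166 166 144 148 157 159 179 183 204 207 184 170]
169 [108 112 105  99  93 128 118 159 169 170 170 181 169 158 146 138]
170 [ 79  77  68 110 166 184 177 174 172 169 173 166 138 118 115 119]
171 [ 63 108 167 183 203 206 211 176 167 141 133 136 139 134 160 167]
172 [167 189 205 201 181 163 166 151 153 165 165 171 174 175 186 187]
173 [167 166 168 163 163 167 169 171 174 185 187 187 186 187 187 186]
```

```bash
python3 -c "
from plant import ticket
print(ticket.sign_off())"
```

```text
the job is handed in; nothing more can be done
None
```

I pushed the window up until the lip was level with the pointer (within about 1–2 mm by the scene camera; the wrist and top views, last used before the final push, were less certain), took the hand away without the window moving, and handed the job in at about 9.5 s; I viewed 11 pictures, one over the limit of 10.

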